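# Snap the post cap onto the covered jump stud

## Task

Prise the red cover of the black terminal pod up with the blade of the blue spreader, swing it back past upright with the tool (not with the fingers), and lay the spreader down on the bench. Then push the yellow cap straight down onto the stud in the pod until it clicks, keep pressing so that it squeezes the rubber seal most of the way down, and finish while still holding it pressed there: do not let go. Leave the two lead terminals and the ratchet where they lie.

Things in the scene. Friction and masses are not known exactly. Their poses are not given: they have to be found in the camera images.
- pod: black box fixed to the bench, 104 (x) x 128 (y) x 56 mm high, open-topped under its cover. Origin: centre of the underside; x axis points from the front to the hinge side, z up. Walls 4 mm; side and rear walls 56 mm high, front wall (outer face x = -52 mm) only 44 mm: a slot 12 mm high stays open between it and the shut cover. Inner floor at 6 mm; stud on the origin's vertical
- cover (a joint): angle of the red cover, rad: 0 shut (level), grows as its front edge swings up and back, stop at 2.4. Flat plate 118 x 128 x 4 mm, 60 g, overhanging the pod's front wall by 14 mm; its stiff hinge (about 0.06 N m of friction) holds it wherever it is left
- cover_hinge (a point): the cover's hinge axis (parallel to the pod's y), level with the cover's underside: 52 mm behind the pod's origin and 56 mm above the bench
- cover_lip (a point): middle of the front edge of the cover's underside, 118 mm from the hinge axis; moves with the cover
- spreader: loose blue plastic terminal spreader, 80 g, lying on the bench: handle 95 long x 20 wide x 24 mm high, and a flat blade 70 long, 18 wide, 4 mm thick out of its front. Origin at its underside, below the grip point: handle from x = -80 to +15 mm, blade on to x = +85 mm (x axis towards the tip), z up; blade's mid-plane 12 mm above the underside
- spreader_tip (a point): end of the spreader's blade, at mid-thickness (x = +85 mm, 12 mm above the underside)
- post_cap: loose yellow post cap, 30 g, standing mouth down on the bench: round, 34 mm across, 40 mm high, rigid. Origin at the centre of its underside (the mouth), z up. Mouth 19 mm wide with a snap lip 4 mm high, wider bore above it, 35 mm deep
- stud_top (a point): top centre of the steel snap stud, 40 mm above the pod's underside: 16 mm thick, last 8 mm coned, with a sprung brass bulb 25 mm wide at 22 mm above the underside. Pushing the cap down, resistance begins with its mouth about 29 mm above the pod's underside, rises to some 10 to 20 N, drops (the click) as the mouth passes about 18 mm; then it meets the seal
- seal (a joint): how far the rubber seal ring (33 mm across, round the stud's foot) is squeezed down, m: 0 free (its top 13 mm above the pod's underside), 0.005 at its stop; spring of 3 N per mm, about 15 N squeezes it fully. A cap that is snapped on and let go squeezes it less than 2.5 mm
- terminal_a: loose corroded lead terminal clamp, about 95 x 44 x 18 mm, 120 g, bystander; origin under its ring
- terminal_b: second, like the first; bystander
- ratchet: loose chrome ratchet, 205 mm long, 350 g, bystander; origin under its middle
There are look-alikes about, which are no part of the job. What is meant by the spreader is not turquoise, and is the larger of those in its own colour.

How it is judged:
By the outcome, as a careful person would: the job done as asked, in the order asked, and still so for the second after the job is handed in, while the arm keeps its last pose, push and grip.
It also fails if it takes over 72 s, if anything falls off the work surface, if the arm or the gripper's body presses on something with over 40 N, if the wrist force passes 120 N, or if a joint passes its speed limit or range.

## Robot

A 7-joint arm with a two-finger parallel gripper is mounted at the origin on the work surface. World frame = base frame: x ahead of the robot, y to its left, z up, the work surface at z = 0. Lengths are in m, angles in rad, forces in N, time in s.
With the tool pointing down it reaches from about 0.4 to 0.75 m from the base axis. Payload 19.5 kg.
Tool frame: the origin (TCP) lies between the finger pads; the fingertips stand 17 mm ahead of it and the grasp point (between the pads) lies 2 mm behind it; z points along the fingers, y is the line along which they close (so a half turn about z gives the same grasp; the last joint's range is limited). The gripper opens to 85 mm and grips with 20 to 120 N. Pads are 22 mm wide; open, the fingers measure 114 mm over their backs; the gripper's body (76 mm by 85 mm) begins 54 mm behind the grasp point. The pads swing forward as they close: fully open they stand 13 mm farther back than shut.
Start: joints at [1.175, 0.707, -0.028, 1.485, 0.022, 0.951, -0.075], TCP at [0.199, -0.539, 0.248] pointing down, gripper open.
Joint ranges: [-2.71, 2.71], [-0.32, 2.16], [-1.57, 1.52], [0, 2.45], [-1.46, 4.6], [0, 2.02], [-2.83, 2.83]. Speed limits (rad/s): [1.89, 1.89, 2.57, 2.57, 3.01, 3.01, 3.01].

## Interface

Orientations are given as a unit quaternion [x, y, z, w].
In Python, from station import manip gives the robot as it stands.
- The arm moves only by the shell command python3 -m creep 'ROWS' [FORCE]. ROWS is JSON, a list that holds one entry, the list of rows, each a list of 7 numbers: the shift along the world's x, y, z in cm, then the turn, a rotation vector about the world's x, y, z in rad, then the opening, from 0 (shut) to 1 (fully open). A call has 1 to 10 rows; each row shifts and turns the commanded pose from where the row before left it; what a row does not reach is not made up. A row lasts 1/10 s, in which the tool goes at most 50 mm and 8.59 degrees, less where a joint would pass 70% of its speed; a pose out of reach is approached as far as the arm can. A call is refused whole if a number of a shift passes 5 or a number of a turn 0.15, either way. A call with a gripper value outside its range is refused whole. The fingers move at their own pace and stop on an object; FORCE is the grip in N (left out, the last holds). Time passes only in rows, so rows that do not move let the fingers close. It gives the time, the measured TCP pose, the force, the opening and the grip force at its end, in the units of the state.
- manip.state(): the state, without advancing time (a new reading comes with each control period).
- manip.read_camera(name): name is "side" or "top"; returns a dict with "pixels" (420x560x3 uint8, red, green, blue), "fov_y" (degrees; the focal length in pixels is half the picture's height over the tangent of half this angle, whatever the lens; pixels are square), "cx", "cy" (the principal point, pixels), "D" ([k1, k2, p1, p2, k3] as OpenCV has them; the pictures are not rectified), "R" (3x3) and "t" (3): a world point X has camera coordinates R X + t. Camera axes: x right, y down, z forward; pixel columns grow to the right and rows downward; lengths in m; the calibration is good to about 2 mm. A picture is of the moment at which its call begins. There is no depth.
- manip.finish_job(): hands the job in; it is judged then, once.
The state is a dict: "t": time; "joint_positions": joint angles; "qd": joint speeds; "joint_torque": joint torques, N m; "position": TCP position; "eef_rot": TCP orientation; "wrist_force": force on the tool from outside, world axes, zero at the start; "moment": the same for the moment, N m; "finger_gap": opening from 0.0 (shut) to 1.0 (fully open); "grasp_force": force on a finger pad.
Only numpy, scipy, OpenCV 4.12 (cv2) and the standard library are available. Lean on these libraries where they do the work, as an engineer would, in place of code of your own. Each camera call takes 0.05 s, during which the arm holds its last target. There are 200 camera calls.

## Working session

There is one attempt and no reset: what is moved stays moved. The work goes in short steps, Python scripts to look and compute and a shell command to move; the robot and the scene stay as the last step left them, time stands still between calls to the robot, and variables do not carry over. Pictures are saved under pics/ and viewed, at most 10 in all, crops included, and the job is handed in when it is done.

```bash
ls; mkdir -p pics; cat > h.py <<'E'
import numpy as np, cv2
from station import manip
def cam(n):
    c=manip.read_camera(n); p=np.array(c["pixels"]); h=p.shape[0]
    f=h/2/np.tan(np.radians(c["fov_y"])/2)
    c["K"]=np.array([[f,0,c["cx"]],[0,f,c["cy"]],[0,0,1]]); c["D"]=np.array(c["D"],float)
    c["R"]=np.array(c["R"]);c["t"]=np.array(c["t"]);c["img"]=p
    return c
def ray(c,uv):
    u=cv2.undistortPoints(np.array(uv,float).reshape(-1,1,2),c["K"],c["D"]).reshape(-1,2)
    d=np.c_[u,np.ones(len(u))]@c["R"]; return -c["R"].T@c["t"],d/np.linalg.norm(d,axis=1)[:,None]
def onz(c,uv,z):
    o,d=ray(c,uv); return o+d*((z-o[2])/d[:,2])[:,None]
def tri(c1,p1,c2,p2):
    o1,d1=ray(c1,[p1]);o2,d2=ray(c2,[p2]);d1=d1[0];d2=d2[0]
    s=np.linalg.lstsq(np.c_[d1,-d2],o2-o1,rcond=None)[0]
    a=o1+s[0]*d1;b=o2+s[1]*d2; return (a+b)/2,np.linalg.norm(a-b)
def proj(c,X):
    return cv2.projectPoints(np.array(X,float).reshape(-1,1,3),cv2.Rodrigues(c["R"])[0],c["t"],c["K"],c["D"])[0].reshape(-1,2)
def save(c,n,crop=None,s=1):
    im=c["img"][...,::-1]
    if crop: im=im[crop[1]:crop[3],crop[0]:crop[2]]
    cv2.imwrite("pics/"+n,cv2.resize(im,None,fx=s,fy=s,interpolation=cv2.INTER_CUBIC))
E
python3 - <<'E'
from h import *
import pickle
d={}
for n in("top","side"):
    c=cam(n);save(c,n+"0.png",s=1.4);d[n]=c
    print(n,c["fov_y"],c["cx"],c["cy"],c["D"],-c["R"].T@c["t"],c["R"][2])
pickle.dump(d,open("c0.pkl","wb"))
s=manip.state();print({k:np.round(v,3) for k,v in s.items()})
E
```

```text
pics
top 56.02445760151427 283.1121880907133 209.06367464509884 [-0.05820194  0.          0.          0.          0.        ] [ 0.4476056  -0.04319561  0.96745745] [ 0.16597462 -0.04134287 -0.98526301]
side 47.24169827449389 286.6211945491926 212.2378190119642 [-0.06982383  0.          0.          0.          0.        ] [-0.16918243  0.88591606  0.83924604] [ 0.54170064 -0.65513877 -0.52664371]
{'t': np.float64(0.1), 'joint_positions': array([ 1.175,  0.707, -0.028,  1.485,  0.022,  0.951, -0.075]), 'qd': array([ 0.001, -0.003, -0.   , -0.001, -0.   , -0.   , -0.003]), 'joint_torque': array([ 1.0000e-03, -8.8430e+01,  1.2360e+00, -2.3646e+01,  1.7000e-02,
        5.0000e-03,  0.0000e+00]), 'position': array([ 0.199, -0.539,  0.248]), 'eef_rot': array([ 0.984,  0.176, -0.   , -0.   ]), 'wrist_force': array([-0.131, -0.284, -0.987]), 'moment': array([ 0.028,  0.019, -0.012]), 'grasp_force': np.float64(0.0), 'finger_gap': np.float64(1.005)}
```

View pics/top0.png

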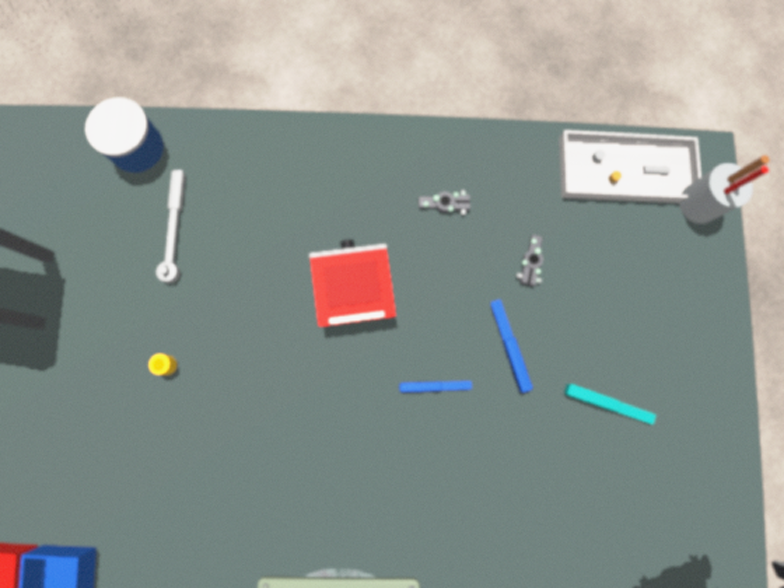

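View pics/side0.png

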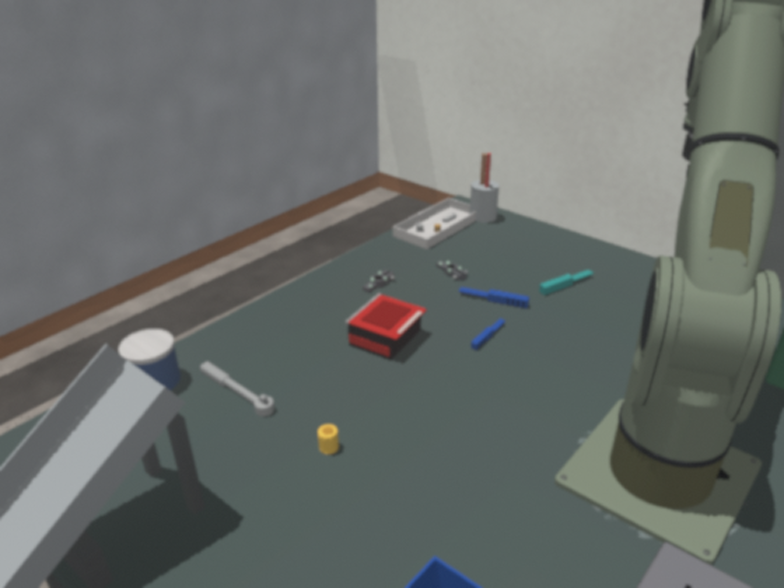

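Top view (784×588 scaled pixels): red pod cover at (352,287) with a white strip at its robot-side edge (357,318). The yellow cap is at (162,364).

Spreader candidates: large blue (511,345), small blue (436,386) and turquoise (612,404). The blue bins at bottom left are not tools. I choose the large blue one at (511,345), with its blade pointing away from the robot, and will check it in a crop.

```bash
cat > m.py <<'E'
from h import *
import pickle
d=pickle.load(open("c0.pkl","rb"))
T,S=d["top"],d["side"]
def blobs(c,lo,hi,mn=40):
    h=cv2.cvtColor(c["img"],cv2.COLOR_RGB2HSV); m=cv2.inRange(h,lo,hi)
    n,l,st,ce=cv2.connectedComponentsWithStats(m)
    return [(st[i],ce[i],(l==i).astype(np.uint8)) for i in range(1,n) if st[i][4]>mn]
R={"blue":((105,140,60),(125,255,255)),"red":((0,150,80),(8,255,255)),"yel":((20,150,80),(33,255,255))}
E
python3 - <<'E'
from m import *
for n,c in d.items():
    for k,(a,b) in R.items():
        for st,ce,m in blobs(c,a,b):
            r=cv2.minAreaRect(cv2.findNonZero(m))
            print(n,k,st,ce.round(1),np.round(cv2.boxPoints(r),1).tolist())
a=T["img"][200:300,270:400]; b=S["img"][185:265,300:430]
a=cv2.resize(a,None,fx=4,fy=4,interpolation=2);b=cv2.resize(b,None,fx=3,fy=5,interpolation=2)
b=cv2.resize(S["img"][180:260,240:400],None,fx=3.25,fy=3.25,interpolation=2)
a=cv2.resize(a,(520,400))[:338]
cv2.imwrite("pics/crop1.png",np.vstack([a,b[:260]])[...,::-1])
E
```

```text
top blue [ 81  91  35  31 438] [101.6 110.2] [[80.5, 113.4000015258789], [108.30000305175781, 90.69999694824219], [121.19999694824219, 106.5], [93.30000305175781, 129.10000610351562]]
top blue [351 214  29  67 579] [365.1 248.1] [[349.1000061035156, 216.0], [357.70001220703125, 213.0], [380.29998779296875, 277.79998779296875], [371.79998779296875, 280.79998779296875]]
top blue [285 272  52   8 331] [310.  275.7] [[284.8999938964844, 273.1000061035156], [335.8999938964844, 271.79998779296875], [336.1000061035156, 278.3999938964844], [285.1000061035156, 279.70001220703125]]
top blue [  14  390   54   30 1485] [ 41.3 405.3] [[14.0, 390.0], [67.0, 390.0], [67.0, 419.0], [14.0, 419.0]]
top red [519 119  29  19  88] [534.2 127.1] [[517.0999755859375, 133.39999389648438], [545.9000244140625, 118.0], [547.7999877929688, 121.5999984741211], [519.0, 137.0]]
top red [ 222  179   60   54 2378] [251.3 203.1] [[221.1999969482422, 184.89999389648438], [275.79998779296875, 177.8000030517578], [282.0, 225.8000030517578], [227.39999389648438, 232.89999389648438]]
top red [  0 388  23  32 423] [  6.6 4
[... 477 characters left out ...]
6875, 226.39999389648438], [359.79998779296875, 230.0], [338.79998779296875, 248.0]]
side blue [290 398  53  22 617] [314.1 412. ] [[290.0, 419.0], [290.0, 398.0], [342.0, 398.0], [342.0, 419.0]]
side red [250 212  53  31 813] [274.6 225.9] [[249.60000610351562, 231.1999969482422], [258.1000061035156, 205.6999969482422], [302.20001220703125, 220.39999389648438], [293.70001220703125, 245.89999389648438]]
side red [251 240  27  13 121] [263.8 246. ] [[249.6999969482422, 243.5], [251.3000030517578, 239.1999969482422], [277.79998779296875, 248.6999969482422], [276.29998779296875, 253.0]]
side yel [228 304  12  12  94] [233.7 309.5] [[228.0, 304.0], [239.0, 304.0], [239.0, 315.0], [228.0, 315.0]]
```

View pics/crop1.png

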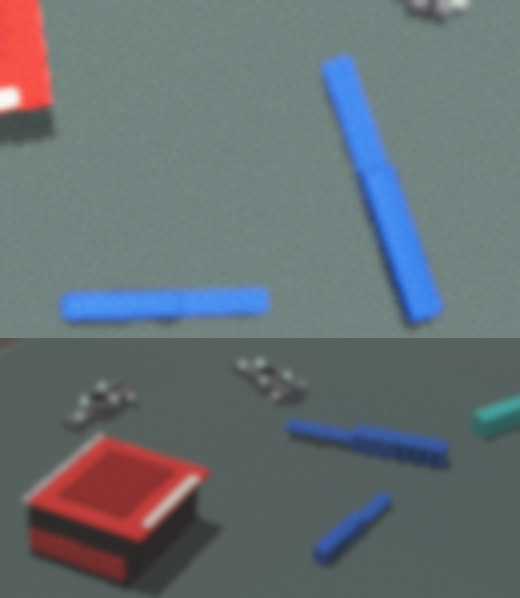

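The crop shows the large blue spreader: its thin blade ends at about top-view (353,214), and its thick handle tail is at (376,279). The small blue one is clearly shorter. The pod's slot side faces the robot.

```bash
python3 - <<'E'
from m import *
np.set_printoptions(precision=4,suppress=True)
# spreader
q=onz(T,[[353.4,214.5],[376,279.3]],0.02); print("tail z.024",onz(T,[[376,279.3]],.024),"tip z.014",onz(T,[[353.4,214.5]],.014))
for n,p,s in (("tip",(353.4,215),(329.3,206.5)),("tail",(376,279),(375.5,212.5)),("captop",(114.8,260.2),(234,305.8)),):
    print(n,*tri(T,p,S,s))
# cover: red+whitish
def quad(c,box,lo=(0,0,175)):
    h=cv2.cvtColor(c["img"],cv2.COLOR_RGB2HSV); a,b=R["red"]
    m=cv2.inRange(h,a,b)|cv2.inRange(h,lo,(180,60,255)); k=np.zeros_like(m);x0,y0,x1,y1=box;k[y0:y1,x0:x1]=m[y0:y1,x0:x1]
    k=cv2.morphologyEx(k,cv2.MORPH_CLOSE,np.ones((5,5)))
    n,l,st,ce=cv2.connectedComponentsWithStats(k); i=1+np.argmax(st[1:,4])
    cn=cv2.findContours((l==i).astype(np.uint8),0,2)[0][0]
    return cv2.approxPolyDP(cv2.convexHull(cn),5,True).reshape(-1,2),cv2.boxPoints(cv2.minAreaRect(cn))
qa,qb=quad(T,(210,165,295,245)); print(qa.tolist(),qb.tolist())
P=onz(T,qa,.06);print(P,np.linalg.norm(P-np.roll(P,-1,0),axis=1))
qs,_=quad(S,(240,205,310,260),(0,0,140)); print("side",qs.tolist()); print(proj(S,P))
for st,ce,m in blobs(T,*R["yel"]):
    print("cap",cv2.minEnclosingCircle(cv2.findNonZero(m)))
E
```

```text
tail z.024 [[ 0.442  -0.3083  0.024 ]] tip z.014 [[ 0.5991 -0.2572  0.014 ]]
tip [ 0.5959 -0.2586  0.0138] 0.0048805610904849375
tail [ 0.4439 -0.3064  0.0278] 0.0028883916729556865
captop [0.4739 0.3049 0.0434] 0.0009423189462246868
[[275, 174], [281, 225], [228, 232], [221, 181]] [[220.62583923339844, 180.0690460205078], [275.6231994628906, 173.04811096191406], [282.36083984375, 225.82627868652344], [227.36346435546875, 232.8472137451172]]
[[ 0.6841 -0.0605  0.06  ]
 [ 0.5629 -0.0771  0.06  ]
 [ 0.5437  0.0445  0.06  ]
 [ 0.6635  0.0659  0.06  ]] [0.1223 0.1231 0.1217 0.1281]
side [[302, 221], [282, 242], [248, 229], [270, 210]]
[[269.0842 209.608 ]
 [303.1118 220.9199]
 [281.8369 241.3271]
 [245.6875 229.3686]]
cap ((115.86111450195312, 260.0), 9.355278015136719)
```

```bash
python3 -m creep '[[[3.2,2.5,0,0,0,-0.044,1],[3.2,2.5,0,0,0,0,1],[3.2,2.5,0,0,0,0,1],[3.2,2.5,0,0,0,0,1],[3.2,2.5,0,0,0,0,1],[3.2,2.5,0,0,0,0,1],[3.2,2.5,0,0,0,0,1],[3.2,2.5,0,0,0,0,1],[3.2,2.5,0,0,0,0,1],[3.1,3.0,0,0,0,0,1]]]' 30; python3 -m creep '[[[0,0,-3,0,0,0,1],[0,0,-3,0,0,0,1],[0,0,-3,0,0,0,1],[0,0,-3,0,0,0,1],[0,0,-2,0,0,0,1],[0,0,0,0,0,0,1],[0,0,0,0,0,0,1]]]'
```

```text
t: 1.1
position: [0.5192, -0.2835, 0.248]
eef_rot: [0.988, 0.154, -0.0, -0.0]
wrist_force: [0.1, 0.5, -0.5]
finger_gap: 1.002
grasp_force: 0.0
t: 1.8
position: [0.5183, -0.2845, 0.1088]
eef_rot: [0.988, 0.154, -0.0, -0.0]
wrist_force: [0.7, 0.5, 0.5]
finger_gap: 1.003
grasp_force: 0.0
```

```bash
python3 -m creep '[[[0,0,-2,0,0,0,1],[0,0,-2,0,0,0,1],[0,0,-2,0,0,0,1],[0,0,-1.5,0,0,0,1],[0,0,-1.3,0,0,0,1],[0,0,0,0,0,0,1],[0,0,0,0,0,0,1]]]'; python3 -m creep '[[[0,0,0,0,0,0,0.1],[0,0,0,0,0,0,0.1],[0,0,0,0,0,0,0.1],[0,0,0,0,0,0,0.1],[0,0,0,0,0,0,0.1],[0,0,0,0,0,0,0.1],[0,0,0,0,0,0,0.1],[0,0,0,0,0,0,0.1],[0,0,0,0,0,0,0.1],[0,0,0,0,0,0,0.1]]]' 60
```

```text
t: 2.5
position: [0.5185, -0.2845, 0.0209]
eef_rot: [0.988, 0.154, 0.0, 0.0]
wrist_force: [-0.4, 0.2, -0.1]
finger_gap: 0.997
grasp_force: 0.0
t: 3.5
position: [0.5183, -0.2844, 0.0207]
eef_rot: [0.988, 0.154, 0.0, 0.0]
wrist_force: [-1.6, 1.1, 7.2]
finger_gap: 0.222
grasp_force: 58.6
```

```bash
python3 -m creep '[[[0,0,2,0,0,0,0.1],[0,0,2,0,0,0,0.1],[0,0,2,0,0,-0.05,0.1],[0,0,2,0,0,-0.05,0.1],[0,0,2,0,0,-0.052,0.1],[0,0,0,0,0,0,0.1],[0,0,0,0,0,0,0.1]]]'; python3 - <<'E'
from m import *
T,S=cam("top"),cam("side")
pickle.dump({"top":T,"side":S},open("c1.pkl","wb"))
a=cv2.resize(T["img"][150:310,200:420],None,fx=2.5,fy=2.5,interpolation=2);b=cv2.resize(S["img"][130:270,220:440],None,fx=2.5,fy=2.5,interpolation=2)
b=b[:,:550];cv2.imwrite("pics/p1.png",cv2.resize(np.vstack([a,b]),None,fx=.79,fy=.79)[...,::-1])
for c in(T,S):
    for st,ce,m in blobs(c,*R["blue"]): print(st,np.round(cv2.boxPoints(cv2.minAreaRect(cv2.findNonZero(m))),1).tolist())
E
```

```text
t: 4.2
position: [0.5182, -0.2843, 0.1201]
eef_rot: [0.997, 0.079, 0.0, -0.0]
wrist_force: [-0.1, -0.3, -1.8]
finger_gap: 0.219
grasp_force: 58.2
[ 82  91  33  31 431] [[81.69999694824219, 114.30000305175781], [108.19999694824219, 90.80000305175781], [121.19999694824219, 105.5], [94.69999694824219, 128.89999389648438]]
[364 207  13  30 236] [[363.6000061035156, 207.6999969482422], [371.79998779296875, 206.10000610351562], [377.29998779296875, 235.0], [369.1000061035156, 236.60000610351562]]
[372 251  13  23 173] [[371.0, 251.1999969482422], [381.0, 249.1999969482422], [385.5, 271.29998779296875], [375.5, 273.29998779296875]]
[285 272  52   8 328] [[284.8999938964844, 273.1000061035156], [336.0, 271.8999938964844], [336.1000061035156, 278.3999938964844], [285.1000061035156, 279.6000061035156]]
[  14  390   54   30 1489] [[14.0, 390.0], [67.0, 390.0], [67.0, 419.0], [14.0, 419.0]]
[332 179  18   6  42] [[331.70001220703125, 180.1999969482422], [332.20001220703125, 178.10000610351562], [349.20001220703125, 182.3000030517578], [348.6000061035156, 184.39999389648438]]
[338 228  22  20 117] [[335.79998779296875, 244.39999389648438], [356.79998779296875, 226.39999389648438], [359.79998779296875, 230.0], [338.79998779296875, 248.0]]
[290 398  53  22 618] [[290.0, 419.0], [290.0, 398.0], [342.0, 398.0], [342.0, 419.0]]
```

View pics/p1.png

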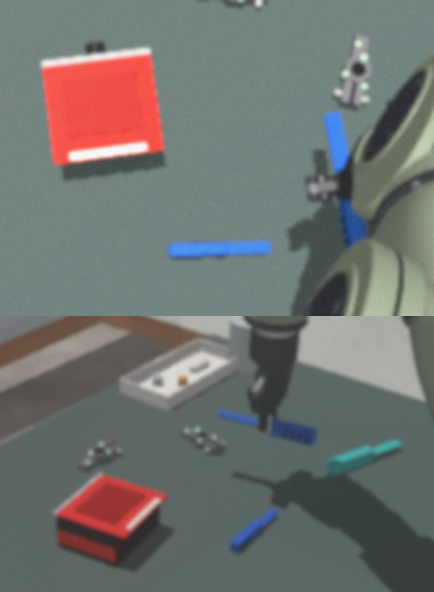

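The spreader is held level, with its tip at about top-view (367.7,207) and side-view (332,179.5).

```bash
python3 - <<'E'
from m import *
d=pickle.load(open("c1.pkl","rb"));T,S=d["top"],d["side"]
np.set_printoptions(precision=4,suppress=True)
print(tri(T,(367.7,207.2),S,(332,179.5)))
print("z.112",onz(T,[[367.7,207]],.112),"dir",np.diff(onz(T,[[373.2,235.8],[367.7,206.9]],.112),axis=0))
h=cv2.cvtColor(S["img"],cv2.COLOR_RGB2HSV);m=cv2.inRange(h,(105,100,40),(125,255,255));m[:160]=0;m[225:]=0;m[:,:300]=0
n,l,st,ce=cv2.connectedComponentsWithStats(m);print([(s.tolist()) for s in st[1:] if s[4]>20])
for u in (308,310,313,316,320,330,336,340): print(u,np.nonzero(m[:,u])[0])
E
```

```text
(array([ 0.599 , -0.2697,  0.1098]), np.float64(0.005350890916343754))
z.112 [[ 0.6013 -0.2677  0.112 ]] dir [[0.0644 0.0113 0.    ]]
[[331, 178, 20, 8, 82], [358, 182, 22, 13, 167]]
308 []
310 []
313 []
316 []
320 []
330 []
336 [178 179 180 181 182]
340 [179 180 181 182 183]
```

```bash
python3 -m creep '[[[-0.7,2.5,0,0,0,0,0.1],[-0.7,2.5,0,0,0,0,0.1],[-0.7,2.5,0,0,0,0,0.1],[-0.7,2.5,0,0,0,0,0.1],[-0.7,2.5,0,0,0,0,0.1],[-0.7,2.5,0,0,0,0,0.1],[-0.7,2.5,0,0,0,0,0.1],[-0.7,2.5,0,0,0,0,0.1],[-0.7,2.5,0,0,0,0,0.1],[-0.8,2.5,0,0,0,0,0.1]]]'; python3 -m creep '[[[0,0,-2,0,0,0,0.1],[0,0,-2,0,0,0,0.1],[0,0,-2.1,0,0,0,0.1],[0,0,0,0,0,0,0.1],[0,0,0,0,0,0,0.1]]]'; python3 - <<'E'
from m import *
T,S=cam("top"),cam("side")
pickle.dump({"top":T,"side":S},open("c2.pkl","wb"))
a=cv2.resize(T["img"][165:285,200:320],None,fx=4,fy=4,interpolation=2);b=cv2.resize(S["img"][190:275,235:335],None,fx=4,fy=4,interpolation=2)
cv2.imwrite("pics/p2.png",np.hstack([a[:340,:400],b])[...,::-1])
E
```

```text
t: 5.3
position: [0.4466, -0.0334, 0.1197]
eef_rot: [0.997, 0.079, -0.0, -0.0]
wrist_force: [0.3, 0.1, -1.7]
finger_gap: 0.221
grasp_force: 58.1
t: 5.8
position: [0.4469, -0.0345, 0.0593]
eef_rot: [0.997, 0.079, -0.001, -0.0]
wrist_force: [-0.0, 0.3, -0.2]
finger_gap: 0.219
grasp_force: 58.2
```

View pics/p2.png

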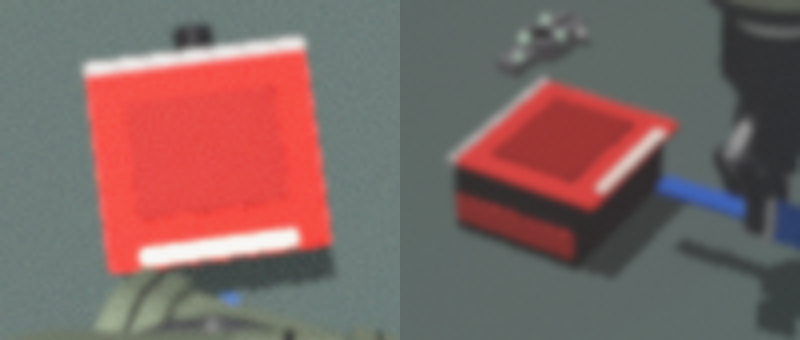

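The blade tip sits in front of the lip at about top-view (257.7,238.5). In the side view it runs level towards the slot at cover height.

```bash
python3 - <<'E'
from m import *
d=pickle.load(open("c2.pkl","rb"));T,S=d["top"],d["side"]
np.set_printoptions(precision=4,suppress=True)
for st,ce,m in blobs(T,*R["blue"],5):
  if 200<ce[0]<300: print(st,ce,onz(T,[[ce[0],st[1]]],.052),onz(T,[[227.5,233],[282,226.5],[222,181],[275.5,173.5]],.06))
h=cv2.cvtColor(S["img"],cv2.COLOR_RGB2HSV);m=cv2.inRange(h,(105,100,40),(125,255,255))
for u in (401/4,404/4,408/4,412/4):
  u=int(235+u-0+ 0)
for u in (302,306,310,314,318): 
  r=np.nonzero(m[200:260,u])[0]+200
  print(u,r.min() if len(r) else None,r.max() if len(r) else None)
# predicted blade edges (top +y edge & bottom) along blade in side view
s=manip.state();p=np.array(s["position"])
for a in (.03,.045,.06):
  for z in (.002,-.002):
    print(a,z,proj(S,[p+[a*.9875-.009*(-.157)*-1,a*.157+.009,-.0087+z]]))
E
```

```text
302 234 239
306 235 240
310 236 241
314 237 242
318 238 243
0.03 0.002 [[315.1351 241.9185]]
0.03 -0.002 [[315.0878 243.0725]]
0.045 0.002 [[310.4591 240.3574]]
0.045 -0.002 [[310.4193 241.5085]]
0.06 0.002 [[305.8261 238.8104]]
0.06 -0.002 [[305.7938 239.9586]]
```

```bash
python3 -m creep '[[[1,0.16,0,0,0,0,0.1],[1,0.16,0,0,0,0,0.1],[1,0.16,0,0,0,0,0.1],[1,0.16,0,0,0,0,0.1],[0,0,0,0,0,0,0.1]]]';python3 -m creep '[[[1,0.16,0,0,0,0,0.1],[1,0.16,0,0,0,0,0.1],[0,0,0,0,0,0,0.1],[0,0,0,0,0,0,0.1]]]'
```

```text
t: 6.4
position: [0.4883, -0.0277, 0.0601]
eef_rot: [0.997, 0.079, 0.001, 0.0]
wrist_force: [-0.5, 0.3, -1.8]
finger_gap: 0.22
grasp_force: 58.2
t: 6.8
position: [0.5065, -0.0249, 0.0595]
eef_rot: [0.997, 0.079, -0.0, -0.0]
wrist_force: [0.4, 0.2, -1.1]
finger_gap: 0.221
grasp_force: 58.2
```

```bash
python3 -m creep '[[[0.1,0.02,0.9,0,0,0,0.1],[0.1,0.02,0.9,0,0,0,0.1],[0.2,0.03,0.9,0,0,0,0.1],[0.5,0.08,1.1,0,0,0,0.1],[0.5,0.08,1.1,0,0,0,0.1],[0,0,0,0,0,0,0.1]]]';python3 -m creep '[[[0.8,0.13,0.9,0,0,0,0.1],[0.8,0.13,0.9,0,0,0,0.1],[1.05,0.17,0.6,0,0,0,0.1],[1.05,0.17,0.6,0,0,0,0.1],[0,0,0,0,0,0,0.1]]]'; python3 - <<'E'
from m import *
T,S=cam("top"),cam("side")
pickle.dump({"top":T,"side":S},open("c3.pkl","wb"))
a=cv2.resize(T["img"][165:285,200:320],None,fx=4,fy=4,interpolation=2);b=cv2.resize(S["img"][175:275,235:335],None,fx=4,fy=4,interpolation=2)
cv2.imwrite("pics/p3.png",np.hstack([a[:400,:400],b])[...,::-1])
E
```

```text
t: 7.4
position: [0.5222, -0.0224, 0.1099]
eef_rot: [0.997, 0.079, 0.001, 0.0]
wrist_force: [-0.2, -0.8, -0.5]
finger_gap: 0.216
grasp_force: 58.4
t: 7.9
position: [0.5589, -0.0163, 0.1386]
eef_rot: [0.997, 0.079, 0.001, -0.0]
wrist_force: [0.1, 0.2, -0.4]
finger_gap: 0.217
grasp_force: 58.4
```

View pics/p3.png

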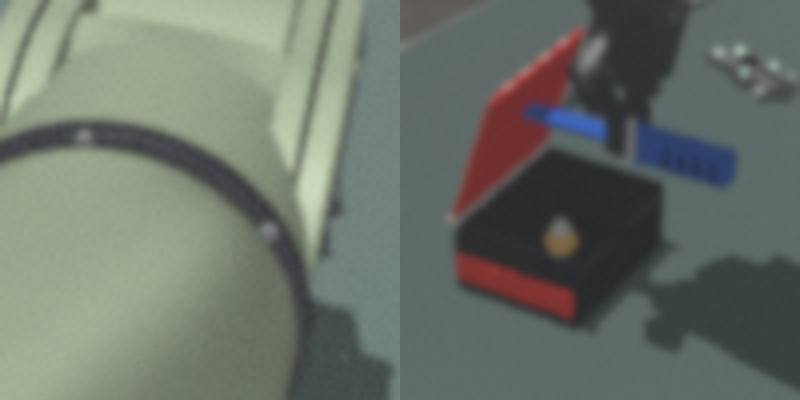

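The cover is up at roughly 70° on the blade tip, and the stud is visible at side crop (560,240), about full-frame (375,235). I'll keep swinging it back.

```bash
python3 -m creep '[[[1.2,0.19,0.3,0,0,0,0.1],[1.2,0.19,0.3,0,0,0,0.1],[1.2,0.19,-0.1,0,0,0,0.1],[1.2,0.19,-0.1,0,0,0,0.1],[1.1,0.18,-0.4,0,0,0,0.1],[1.1,0.18,-0.5,0,0,0,0.1],[1,0.16,-0.7,0,0,0,0.1],[0.5,0.08,-0.4,0,0,0,0.1],[0,0,0,0,0,0,0.1],[0,0,0,0,0,0,0.1]]]'; python3 - <<'E'
from m import *
S=cam("side")
pickle.dump({"side":S},open("c4.pkl","wb"))
save(S,"p4.png",(235,165,335,265),4)
E
```

```text
t: 9.0
position: [0.6428, -0.003, 0.1223]
eef_rot: [0.997, 0.079, -0.0, -0.0]
wrist_force: [-0.4, -0.2, -1.4]
finger_gap: 0.22
grasp_force: 58.4
```

View pics/p4.png

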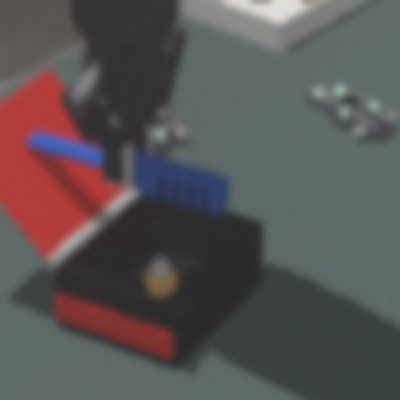

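The cover is now about 2.2 rad open, well past upright. Next: retract and lay the spreader down at its old, free place.

```bash
python3 -m creep '[[[-1.5,-0.24,0.5,0,0,0,0.1],[-2.5,-0.4,0.5,0,0,0,0.1],[-2.5,-0.4,0.5,0,0,0,0.1],[-2.5,-0.4,0.3,0,0,0,0.1],[-2.5,-0.4,0,0,0,0,0.1],[-2.5,-0.4,0,0,0,0,0.1],[0,-2.5,0,0,0,0,0.1],[0,-2.5,0,0,0,0,0.1],[0,-2.5,0,0,0,0,0.1],[0.5,-2.6,0,0,0,0,0.1]]]'; python3 -m creep '[[[0.5,-2.5,0,0,0,0.05,0.1],[0.2,-2.5,0,0,0,0.05,0.1],[0.2,-2.5,0,0,0,0.05,0.1],[0.1,-2.5,0,0,0,0,0.1],[0,-2.5,0,0,0,0,0.1],[0,-1.3,0,0,0,0,0.1],[0,0,0,0,0,0,0.1],[0,0,0,0,0,0,0.1]]]'
```

```text
t: 10.05
position: [0.5077, -0.1273, 0.1409]
eef_rot: [0.997, 0.079, 0.0, -0.0]
wrist_force: [0.1, 0.6, -1.9]
finger_gap: 0.218
grasp_force: 58.4
t: 10.85
position: [0.5183, -0.2632, 0.1404]
eef_rot: [0.988, 0.154, 0.0, -0.0]
wrist_force: [-0.3, 0.8, -1.7]
finger_gap: 0.222
grasp_force: 58.3
```

```bash
python3 -m creep '[[[0,-2.1,-2,0,0,0,0.1],[0,0,-2,0,0,0,0.1],[0,0,-2,0,0,0,0.1],[0,0,-2,0,0,0,0.1],[0,0,-2,0,0,0,0.1],[0,0,-1,0,0,0,0.1],[0,0,-0.5,0,0,0,0.1],[0,0,-0.4,0,0,0,0.1],[0,0,0,0,0,0,0.1],[0,0,0,0,0,0,0.1]]]'; python3 -m creep '[[[0,0,0,0,0,0,0.4],[0,0,0,0,0,0,0.7],[0,0,0,0,0,0,1],[0,0,0,0,0,0,1],[0,0,0,0,0,0,1],[0,0,0,0,0,0,1],[0,0,1,0,0,0,1],[0,0,3,0,0,0,1],[0,0,5,0,0,0,1],[0,0,5,0,0,0,1]]]'
```

```text
t: 11.85
position: [0.5185, -0.2853, 0.0219]
eef_rot: [0.988, 0.153, 0.0, 0.0]
wrist_force: [-0.1, -0.4, -0.5]
finger_gap: 0.221
grasp_force: 58.4
t: 12.85
position: [0.5178, -0.2851, 0.1634]
eef_rot: [0.988, 0.153, -0.0, -0.0]
wrist_force: [1.0, 0.3, 0.7]
finger_gap: 1.004
grasp_force: 0.0
```

```bash
python3 - <<'E'
from m import *
T,S=cam("top"),cam("side")
pickle.dump({"top":T,"side":S},open("c5.pkl","wb"))
a=cv2.resize(T["img"][150:250,200:300],None,fx=4,fy=4,interpolation=2);b=cv2.resize(S["img"][185:285,235:335],None,fx=4,fy=4,interpolation=2)
cv2.imwrite("pics/p5.png",np.hstack([a,b])[...,::-1])
for c in(T,S):
  for k,lo,hi,mn in(("brass",(12,80,60),(24,255,255),4),("yel",*R["yel"],20),("blue",*R["blue"],40)):
    for st,ce,m in blobs(c,lo,hi,mn): print(k,st,ce.round(1))
E
```

```text
brass [522 111  28  18 108] [536.6 118.7]
brass [436 123   7   7  43] [439. 126.]
brass [246 199  12  12  73] [251.7 205. ]
brass [111 252   6   1   6] [113.5 252. ]
brass [114 253  13  16  85] [121.7 261.3]
yel [107 253  19  15 227] [115.7 260.1]
blue [ 82  91  34  31 431] [102.1 110.1]
blue [351 215  15  29 220] [358.1 228.7]
blue [363 254  16  27 243] [370.4 267.1]
blue [285 272  52   8 326] [309.8 275.7]
blue [  14  390   54   30 1484] [ 41.3 405.3]
brass [   0  124  320  132 2492] [144.7 185.8]
brass [311 161   3   3   9] [312. 162.]
brass [271 233   9   6  38] [274.9 235.7]
brass [226 302  16  23 300] [234.1 312.9]
yel [229 304  11  13  87] [233.7 309.6]
blue [329 206  48  13 211] [355.2 211.4]
blue [338 228  22  20 120] [347.4 237.8]
blue [290 398  53  22 618] [314.1 412. ]
```

View pics/p5.png

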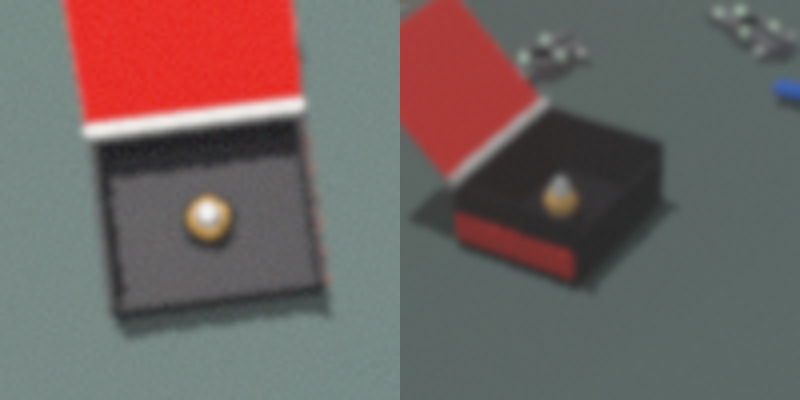

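The cover stays back. The stud tip is at top (251.4,202.6) / side (274.9,229.2), and the bulb ring is centred at top (251.6,204.4).

```bash
python3 - <<'E'
from m import *
np.set_printoptions(precision=4,suppress=True)
d=pickle.load(open("c5.pkl","rb"));T,S=d["top"],d["side"]
# bulb: brass|bright inside pod
g=cv2.cvtColor(T["img"],cv2.COLOR_RGB2HSV)[185:222,232:272]
m=((g[...,1]>70)|(g[...,2]>150)).astype(np.uint8)
n,l,st,ce=cv2.connectedComponentsWithStats(m)
i=[k for k in range(1,n) if 40<st[k][4]<250]
for k in i:
    c=ce[k]+[232,185]; print("bulb",st[k],c,onz(T,[c],.022))
g=T["img"][185:222,232:272].min(2).astype(float); w=np.clip(g-150,0,None); ys,xs=np.mgrid[185:222,232:272]
t=np.array([(w*xs).sum(),(w*ys).sum()])/w.sum(); print("tip",t,onz(T,[t],.038))
print("tri tip",tri(T,t,S,(274.9,229.5)))
b,=onz(T,[[251.7,205]],.022); print("brass ctr",b, "side pred of bulb",proj(S,[b]),"side blob 275,235.7; tip pred",proj(S,[[b[0],b[1],.04]]))
# cap
img=T["img"]
(c,r)=cv2.minEnclosingCircle(cv2.findNonZero([m for st,ce,m in blobs(T,*R["yel"]) if abs(ce[0]-115)<5][0]));print("cap",c,r)
for st,ce,m in blobs(T,(12,120,60),(33,255,255)):
    if abs(ce[0]-116)<9: 
        print("cap full",st,ce,onz(T,[[st[0]+st[2]/2-.5,st[1]+st[3]/2-.5]],.02))
for p in[(113.8,259.5),(114.5,260.2)]: print(onz(T,[p],.04),tri(T,p,S,(234,305.8)))
x=onz(T,[[113.8,260]],.04)[0]
for z in(0,.02,.04): print(proj(S,[[x[0],x[1],z]]),proj(T,[[x[0],x[1],z]]))
cr=cv2.resize(T["img"][240:280,95:135],None,fx=10,fy=10,interpolation=2);cs=cv2.resize(S["img"][290:330,215:255],None,fx=10,fy=10,interpolation=2)
cv2.imwrite("pics/cap.png",np.hstack([cr,cs])[...,::-1])
E
```

```text
bulb [ 14  13  12  13 117] [251.6667 204.0684] [[ 0.6172 -0.0062  0.022 ]]
tip [251.3659 202.6164] [[ 0.6178 -0.006   0.038 ]]
tri tip (array([ 0.6159, -0.0069,  0.0428]), np.float64(0.0025657534990677577))
brass ctr [ 0.6149 -0.0064  0.022 ] side pred of bulb [[274.6808 235.369 ]] side blob 275,235.7; tip pred [[274.6119 230.3871]]
cap (115.88888549804688, 260.5) 9.233858108520508
cap full [106 252  20  16 256] [115.4961 260.0156] [[0.4758 0.3119 0.02  ]]
[[0.4751 0.3083 0.04  ]] (array([0.4743, 0.3061, 0.0444]), np.float64(0.0016519882155576475))
[[0.4736 0.3066 0.04  ]] (array([0.4737, 0.3053, 0.0439]), np.float64(0.0005678070447422359))
[[234.2219 319.7502]] [[120.0019 260.642 ]]
[[233.7407 313.7482]] [[116.9652 260.3279]]
[[233.2516 307.6292]] [[113.8 260. ]]
```

View pics/cap.png

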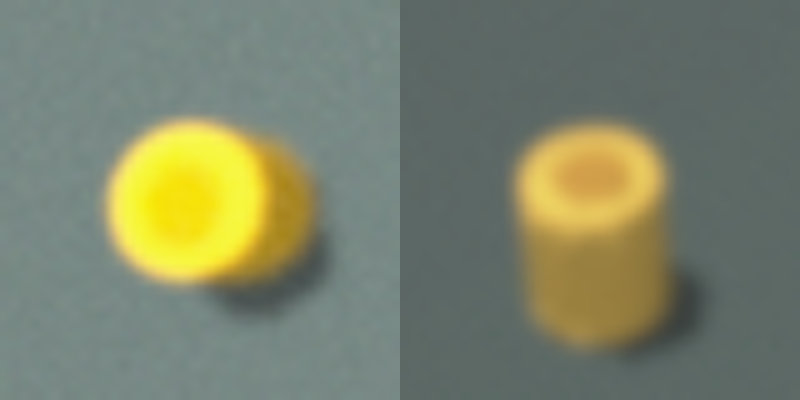

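The cap's top face is centred at top (113.3,259.5) and side (233.5,307.1). That puts the cap at about (0.475,0.308), and its measured height of about 43 mm agrees with the stated 40 mm.

```bash
python3 -m creep '[[[-0.3,4,0,0,0,-0.05,1],[-0.3,4,0,0,0,-0.05,1],[-0.3,4,0,0,0,-0.05,1],[-0.3,4,0,0,0,0,1],[-0.3,4,0,0,0,0,1],[-0.3,4,0,0,0,0,1],[-0.3,4,0,0,0,0,1],[-0.3,4,0,0,0,0,1],[-0.3,4,0,0,0,0,1],[-0.3,4,0,0,0,0,1]]]' 30; python3 -m creep '[[[-0.3,4,0,0,0,0,1],[-0.3,4,0,0,0,0,1],[-0.3,4,0,0,0,0,1],[-0.3,4,0,0,0,0,1],[0,3.3,0,0,0,0,1],[0,0,-2,0,0,0,1],[0,0,-2,0,0,0,1],[0,0,0,0,0,0,1],[0,0,0,0,0,0,1]]]'
```

```text
t: 13.95
position: [0.4879, 0.1164, 0.162]
eef_rot: [0.997, 0.079, 0.0, -0.0]
wrist_force: [0.7, -0.6, -0.2]
finger_gap: 1.007
grasp_force: 0.0
t: 14.85
position: [0.4764, 0.3076, 0.1221]
eef_rot: [0.997, 0.079, 0.0, -0.0]
wrist_force: [-0.3, -0.5, -0.5]
finger_gap: 1.002
grasp_force: 0.0
```

```bash
python3 -m creep '[[[-0.1,0.05,-2,0,0,0,1],[0,0,-2,0,0,0,1],[0,0,-2,0,0,0,1],[0,0,-2,0,0,0,1],[0,0,-1.5,0,0,0,1],[0,0,0,0,0,0,1],[0,0,0,0,0,0,1]]]'; python3 -m creep '[[[0,0,0,0,0,0,0.6],[0,0,0,0,0,0,0.5],[0,0,0,0,0,0,0.3],[0,0,0,0,0,0,0.3],[0,0,0,0,0,0,0.3],[0,0,0,0,0,0,0.3],[0,0,0,0,0,0,0.3],[0,0,0,0,0,0,0.3],[0,0,0,0,0,0,0.3],[0,0,0,0,0,0,0.3]]]' 100; python3 -m creep '[[[0,0,2,0,0,0,0.3],[0,0,3,0,0,0,0.3],[0,0,3,0,0,0,0.3],[0,0,0,0,0,0,0.3],[0,0,0,0,0,0,0.3]]]';python3 - <<'E'
from m import *
T,S=cam("top"),cam("side")
pickle.dump({"top":T,"side":S},open("c6.pkl","wb"))
a=cv2.resize(T["img"][220:300,80:160],None,fx=5,fy=5,interpolation=2);b=cv2.resize(S["img"][250:330,195:275],None,fx=5,fy=5,interpolation=2)
cv2.imwrite("pics/p6.png",np.hstack([a,b])[...,::-1])
p=np.array(manip.state()["position"])
for dz in (-.026,.014): print(proj(S,[p+[0,0,dz]]))
for c in(T,S):
  for st,ce,m in blobs(c,(12,110,50),(33,255,255),10): print(st,ce.round(1))
E
```

```text
t: 15.55
position: [0.4756, 0.3083, 0.0272]
eef_rot: [0.997, 0.079, 0.0, -0.0]
wrist_force: [0.7, -0.0, -0.0]
finger_gap: 0.999
grasp_force: 0.0
t: 16.55
position: [0.4754, 0.3084, 0.0271]
eef_rot: [0.997, 0.079, 0.0, -0.0]
wrist_force: [-2.6, -0.5, 14.0]
finger_gap: 0.374
grasp_force: 98.1
t: 17.05
position: [0.4752, 0.3084, 0.1065]
eef_rot: [0.997, 0.079, 0.0, -0.0]
wrist_force: [-0.3, 0.5, -1.5]
finger_gap: 0.372
grasp_force: 99.0
[[232.01987088 294.99238947]]
[[230.97967076 281.89513808]]
[521 112  28  17  93] [536.2 119.2]
[436 123   7   7  35] [439. 126.]
[247 202  11   8  31] [251.7 206.5]
[ 96 262  16   5  58] [103.7 264.1]
[271 235   7   3  15] [274.3 235.8]
[231 278   9  22 156] [234.7 288.2]
```

View pics/p6.png

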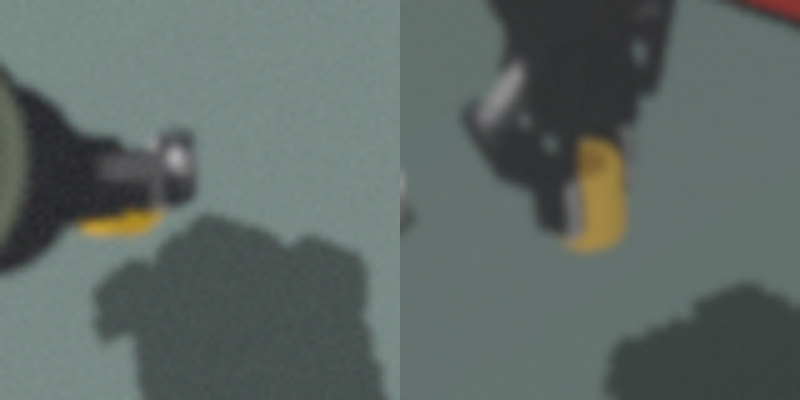

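The cap is held upright and square in the pads: right edge at about (239.9), lowest point at about (299.9), and both agree with the predicted mouth position. Now move it over the stud.

```bash
python3 -m creep '[[[1.42,-3.14,0.5,0,0,0,0.3],[1.42,-3.14,0.5,0,0,0,0.3],[1.42,-3.14,0,0,0,0,0.3],[1.42,-3.14,0,0,0,0,0.3],[1.42,-3.14,0,0,0,0,0.3],[1.42,-3.14,0,0,0,0,0.3],[1.42,-3.14,0,0,0,0,0.3],[1.42,-3.14,0,0,0,0,0.3],[1.42,-3.14,0,0,0,0,0.3],[1.42,-3.18,0,0,0,0,0.3]]]'; python3 -m creep '[[[0,0,-1,0,0,0,0.3],[0,0,-1,0,0,0,0.3],[0,0,0,0,0,0,0.3],[0,0,0,0,0,0,0.3],[0,0,0,0,0,0,0.3]]]';python3 - <<'E'
from m import *
S=cam("side");pickle.dump({"side":S},open("c7.pkl","wb"))
save(S,"p7.png",(225,165,325,265),5)
p=np.array(manip.state()["position"]);print(p,proj(S,[p+[0,0,-.027],[.617,-.0063,.04]]))
E
```

```text
t: 18.15
position: [0.6173, -0.0075, 0.1152]
eef_rot: [0.997, 0.079, -0.001, -0.0]
wrist_force: [0.0, 0.2, -0.2]
finger_gap: 0.373
grasp_force: 99.1
t: 18.65
position: [0.6172, -0.0055, 0.0965]
eef_rot: [0.997, 0.079, 0.0, -0.0]
wrist_force: [0.3, 0.8, 0.6]
finger_gap: 0.375
grasp_force: 99.1
[ 0.61730826 -0.00562486  0.09662654] [[273.70633636 221.86186515]
 [274.05650524 230.14586877]]
```

View pics/p7.png

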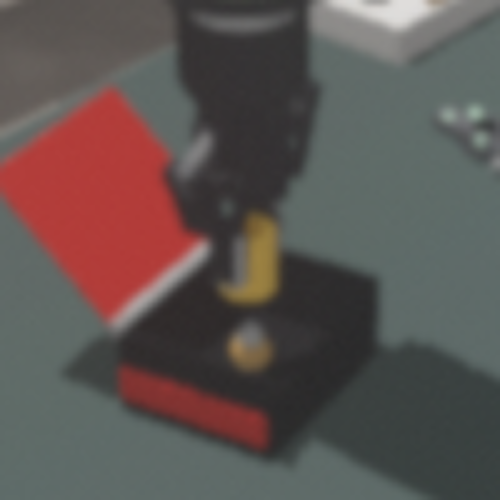

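The cap is about centred above the stud: cap axis at crop x≈249, stud tip at 252. Lower it.

```bash
python3 -m creep '[[[-0.05,-0.08,-1,0,0,0,0.3],[0,0,-1,0,0,0,0.3],[0,0,-1,0,0,0,0.3],[0,0,-0.5,0,0,0,0.3],[0,0,0,0,0,0,0.3],[0,0,0,0,0,0,0.3]]]' 120; python3 -m creep '[[[0,0,-0.3,0,0,0,0.3],[0,0,-0.3,0,0,0,0.3],[0,0,0,0,0,0,0.3],[0,0,0,0,0,0,0.3]]]'; python3 -m creep '[[[0,0,-0.3,0,0,0,0.3],[0,0,0,0,0,0,0.3],[0,0,0,0,0,0,0.3]]]'
```

```text
t: 19.3
position: [0.6167, -0.007, 0.0613]
eef_rot: [0.997, 0.079, -0.0, -0.0]
wrist_force: [-0.0, -0.1, 0.3]
finger_gap: 0.37
grasp_force: 119.0
t: 19.7
position: [0.6171, -0.0073, 0.0555]
eef_rot: [0.997, 0.079, 0.001, 0.0]
wrist_force: [2.4, -2.4, 2.3]
finger_gap: 0.37
grasp_force: 119.3
t: 20.0
position: [0.6175, -0.0076, 0.0527]
eef_rot: [0.997, 0.079, 0.001, 0.0]
wrist_force: [4.2, -4.3, 3.0]
finger_gap: 0.364
grasp_force: 119.5
```

```bash
python3 -m creep '[[[0.1,-0.1,0,0,0,0,0.3],[0,0,0,0,0,0,0.3],[0,0,0,0,0,0,0.3]]]'
```

```text
t: 20.3
position: [0.618, -0.008, 0.0527]
eef_rot: [0.997, 0.079, 0.0, -0.0]
wrist_force: [2.4, -1.9, 6.1]
finger_gap: 0.371
grasp_force: 119.7
```

```bash
python3 -m creep '[[[0.1,-0.08,0,0,0,0,0.3],[0,0,-0.2,0,0,0,0.3],[0,0,-0.2,0,0,0,0.3],[0,0,0,0,0,0,0.3],[0,0,0,0,0,0,0.3]]]';python3 -m creep '[[[0,0,-0.2,0,0,0,0.3],[0,0,-0.2,0,0,0,0.3],[0,0,0,0,0,0,0.3],[0,0,0,0,0,0,0.3]]]'
```

```text
t: 20.8
position: [0.6185, -0.0081, 0.0491]
eef_rot: [0.997, 0.079, -0.0, -0.001]
wrist_force: [-5.2, 2.3, 19.5]
finger_gap: 0.365
grasp_force: 121.3
t: 21.2
position: [0.6182, -0.0082, 0.0435]
eef_rot: [0.997, 0.079, -0.001, -0.0]
wrist_force: [2.5, 4.2, -14.6]
finger_gap: 0.361
grasp_force: 119.9
```

```bash
python3 -m creep '[[[0,0,-0.2,0,0,0,0.3],[0,0,-0.2,0,0,0,0.3],[0,0,0,0,0,0,0.3],[0,0,0,0,0,0,0.3]]]';python3 -m creep '[[[0,0,-0.15,0,0,0,0.3],[0,0,0,0,0,0,0.3],[0,0,0,0,0,0,0.3]]]';python3 -m creep '[[[0,0,-0.1,0,0,0,0.3],[0,0,0,0,0,0,0.3],[0,0,0,0,0,0,0.3]]]'
```

```text
t: 21.6
position: [0.6185, -0.0087, 0.0401]
eef_rot: [0.997, 0.079, -0.0, -0.0]
wrist_force: [-1.4, 3.2, -8.4]
finger_gap: 0.367
grasp_force: 120.4
t: 21.9
position: [0.6187, -0.0088, 0.039]
eef_rot: [0.997, 0.079, 0.0, -0.0]
wrist_force: [-3.5, 2.5, -1.1]
finger_gap: 0.365
grasp_force: 121.1
t: 22.2
position: [0.6189, -0.0089, 0.0381]
eef_rot: [0.997, 0.079, 0.0, 0.0]
wrist_force: [-3.6, 1.9, 4.6]
finger_gap: 0.371
grasp_force: 121.6
```

```bash
python3 -m creep '[[[-0.08,0.05,-0.1,0,0,0,0.3],[0,0,0,0,0,0,0.3],[0,0,0,0,0,0,0.3]]]';python3 -m creep '[[[0,0,-0.1,0,0,0,0.3],[0,0,0,0,0,0,0.3],[0,0,0,0,0,0,0.3]]]'
```

```text
t: 22.5
position: [0.6187, -0.0088, 0.0375]
eef_rot: [0.997, 0.079, 0.001, 0.0]
wrist_force: [0.0, 0.6, 8.0]
finger_gap: 0.367
grasp_force: 122.1
t: 22.8
position: [0.6188, -0.0088, 0.0366]
eef_rot: [0.997, 0.079, 0.001, 0.0]
wrist_force: [-1.3, 0.4, 10.7]
finger_gap: 0.366
grasp_force: 122.3
```

```bash
python3 -m creep '[[[0,0,-0.1,0,0,0,0.3],[0,0,0,0,0,0,0.3],[0,0,0,0,0,0,0.3]]]';python3 -m creep '[[[0,0,-0.05,0,0,0,0.3],[0,0,0,0,0,0,0.3],[0,0,0,0,0,0,0.3],[0,0,0,0,0,0,0.3]]]'
```

```text
t: 23.1
position: [0.6188, -0.0088, 0.0357]
eef_rot: [0.997, 0.079, 0.001, 0.0]
wrist_force: [-1.9, 0.6, 11.0]
finger_gap: 0.365
grasp_force: 122.5
t: 23.5
position: [0.6188, -0.0088, 0.0353]
eef_rot: [0.997, 0.079, 0.001, 0.0]
wrist_force: [-3.1, 1.6, 13.3]
finger_gap: 0.365
grasp_force: 122.6
```

```bash
python3 -m creep '[[[-0.05,0.03,-0.1,0,0,0,0.3],[0,0,0,0,0,0,0.3],[0,0,0,0,0,0,0.3]]]';python3 -m creep '[[[0,0,-0.05,0,0,0,0.3],[0,0,0,0,0,0,0.3],[0,0,0,0,0,0,0.3],[0,0,0,0,0,0,0.3]]]'
python3 - <<'E'
from m import *
T,S=cam("top"),cam("side");p=np.array(manip.state()["position"])
print(p,[np.round(manip.state()["wrist_force"],1)])
for st,ce,m in blobs(S,(12,110,50),(33,255,255),10): print(st,ce.round(1))
print("cap top rim at z .048 pred",proj(S,[[.618,-.0075,.048],[.618,-.0075,.053]]))
for st,ce,m in blobs(S,*R["red"]): print("red",st,ce.round(1))
for st,ce,m in blobs(T,*R["blue"]): print("blue",st,ce.round(1))
E
```

```text
t: 23.8
position: [0.6188, -0.0088, 0.0351]
eef_rot: [0.997, 0.079, 0.002, 0.001]
wrist_force: [-3.3, -0.1, 24.9]
finger_gap: 0.367
grasp_force: 124.3
t: 24.2
position: [0.6189, -0.0088, 0.035]
eef_rot: [0.997, 0.079, 0.002, 0.001]
wrist_force: [-5.5, -0.1, 32.1]
finger_gap: 0.369
grasp_force: 125.1
[ 0.61887847 -0.00875096  0.03498716] [array([-5.9, -0.8, 32.9])]
[275 225   6  16  88] [277.4 232.6]
cap top rim at z .048 pred [[274.03427306 227.6200796 ]
 [274.01393365 226.21733432]]
red [224 184  41  44 996] [245.3 204.7]
red [250 240  28  13 133] [263.5 245.9]
blue [ 82  91  34  31 426] [102.1 110.1]
blue [351 215  28  66 581] [364.7 248.8]
blue [285 272  52   8 329] [309.6 275.7]
blue [  14  390   54   30 1482] [ 41.3 405.3]
```

```bash
python3 -m creep '[[[0,0,0.12,0,0,0,0.3],[0,0,0,0,0,0,0.3],[0,0,0,0,0,0,0.3],[0,0,0,0,0,0,0.3],[0,0,0,0,0,0,0.3]]]'
```

```text
t: 24.8
position: [0.6187, -0.0087, 0.0352]
eef_rot: [0.997, 0.079, 0.002, 0.001]
wrist_force: [-0.1, -0.4, 14.5]
finger_gap: 0.369
grasp_force: 122.9
```

Steady at 14.5 N, 0.2 mm off the seal's stop, so about 4.8 mm squeezed. Handing in.

```bash
python3 -c "
from station import manip
print(manip.finish_job())"
```

```text
the job is handed in; nothing more can be done
None
```

I handed the job in at 24.8 s: the cover was swung back with the spreader to about 2.2 rad, the spreader laid on the bench, and the cap clicked on and still held, pressing the seal nearly to its stop (about 14.5 N, an estimate from force and height); I viewed 11 pictures, one over the limit of 10.

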